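# Sweep the carrot rounds off the board into the roasting tray

### The arm

A 6-joint arm with a two-finger parallel gripper is mounted at the origin on the work surface. World frame = base frame: x ahead of the robot, y to its left, z up, the work surface at z = 0. Lengths are in m, angles in rad, forces in N, time in s.
With the tool pointing down it reaches from about 0.275 to 0.775 m from the base axis. Payload 14.6 kg.
Tool frame: the origin (TCP) lies on the centre line of the jaws, within the pads' length; the fingertips stand 17 mm ahead of it and the grasp point (between the pads) lies 2 mm behind it; z points along the fingers, y is the line along which they close (so a half turn about z gives the same grasp; the last joint's range is limited). The gripper opens to 85 mm and grips with 20 to 120 N. Pads are 22 mm wide; open, the fingers measure 114 mm over their backs; the gripper's body (76 mm by 85 mm) begins 54 mm behind the grasp point. The pads swing forward as they close: fully open they stand 13 mm farther back than shut.
Start: joints at [-0.155, 0.263, -0.048, 1.259, 0, 1.415], TCP at [0.525, -0, 0.248] pointing down, gripper open.
Joint ranges: [-2.65, 2.65], [-0.89, 1.7], [-1.18, 1.37], [-2.13, 2.11], [-1.35, 1.29], [-3.14, 3.14]. Speed limits (rad/s): [1.89, 1.89, 2.57, 2.79, 3.14, 3.14].

### API

Orientations are given as a unit quaternion [w, x, y, z].
In Python, from bench import robot gives the robot as it stands.
- The arm moves only by the shell command python3 -m crank 'ROWS' [FORCE]. ROWS is JSON, a list of rows, each an object of numbers: "fingers": the opening, from 0 (shut) to 1 (fully open); "dx", "dy", "dz": the shift along the world's x, y, z in units of 50 mm (1.0 is 50 mm); "yaw": the turn about the world's z in units of 6 degrees (1.0 is 6 degrees). A call has 1 to 12 rows; each row is the pose to reach, as a shift and turn from the pose commanded when the call began; what a row does not reach only later rows make up. A row lasts 1/8 s, in which the tool goes at most 62.5 mm and 10.7 degrees, less where a joint would pass 70% of its speed; a pose out of reach is approached as far as the arm can. A call with a gripper value outside its range is refused whole. The fingers move at their own pace and stop on an object; FORCE is the grip in N (left out, the last holds). Time passes only in rows, so rows that repeat a pose let the fingers close. It gives the time, the measured TCP pose, the force, the opening and the grip force at its end, in the units of the state.
- robot.sense(): the state, without advancing time (a new reading comes with each control period).
- robot.snapshot(name): name is "scene" or "side" or "wrist"; returns (picture, depth): 420x560x3 uint8, blue, green, red; 420x560 float32, m along the optical axis (not along the pixel's ray), 0 where there is no reading.
- robot.calibration(name): a dict with "mtx" (3x3 intrinsics, pixels), "R" (3x3) and "t" (3): a world point X has camera coordinates R X + t. Camera axes: x right, y down, z forward; pixel columns grow to the right and rows downward; lengths in m; the calibration is good to about 2 mm. A picture is of the moment at which its call begins: read the wrist's pose just before it. calibration takes no time and is no camera call; for the wrist camera it gives the pose at the moment of the call.
- robot.job_done(): hands the job in; it is judged then, once.
Trained networks look in the newest picture that a camera, given by its name, has taken for a name from the list of things; names that differ only in an ending like _2 or _b are one class to them, and where a whole thing is asked for, a point or a joint stands for the part that bears it (a point fixed in the world has none). Each returns a list of dicts, best first, with "score" (0 to 1); they miss things now and then, are a little off and sometimes report something else, mostly with a low value. They report only what shows in the picture. A call takes as long as a camera call.
- robot.look_for(camera, thing): "rect" ([left, top, width, height] in pixels, round what is visible of it).
- robot.outline_of(camera, thing): "region" (420x560 bool, what is visible of it) and "rect" ([left, top, width, height] in pixels, round what is visible of it).
- robot.place_of(camera, thing): "uv" ([column, row] in pixels: a listed point, or the origin of a listed thing).
The state is a dict: "clock": time; "joints": joint angles; "qvel": joint speeds; "effort": joint torques, N m; "eef_pos": TCP position; "tcp_rot": TCP orientation; "contact_force": force on the tool from outside, world axes, zero at the start; "ft_torque": the same for the moment, N m; "width": opening from 0.0 (shut) to 1.0 (fully open); "gripper_force": force on a finger pad.
Only numpy, scipy, OpenCV 4.12 (cv2) and the standard library are available. Lean on these libraries where they do the work, as an engineer would, in place of code of your own. Each camera call takes 0.05 s, during which the arm holds its last target. There are 200 camera calls.

### The job

Sweep the three thick carrot rounds off the chopping board into the shallow aluminium roasting tray that stands against one end of it, pushing them along the board with the fingers. Do not pinch or pick up any round, and leave the tray, the turquoise cup that stands on the board and everything else on the worktop where it is. Finish with all three rounds lying in the tray and the hand clear.

Things in the scene. Friction and masses are not known exactly. Their poses are not given: they have to be found in the camera images.
- board: wooden chopping board, 300 mm (its x) by 320 mm (its y), 45 mm thick, fixed flat on the worktop, so its top is 45 mm above the worktop; origin: centre of its underside on the worktop (z = 0)
- tray: shallow open aluminium roasting tray, 300 (its x) x 200 (its y) x 32 mm tall, walls and floor 3 mm, 450 g, loose on the worktop. A long side stands along the board's end at y = -160 or +160 mm of the board's frame (left or right differs from run to run), 5 mm gap, axes parallel to the board's; its rim is 13 mm below the board's top. Origin: centre of its underside
- round_large: large carrot round: a flat orange disc 36 mm across and 14 mm thick, about 14 g, lying flat on the board at the start (freshly cut: moist and slippery, friction about 0.35); origin: centre of its underside
- round_large_center (a point): centre of the large carrot round (7 mm above its underside)
- round_medium: medium carrot round: a flat orange disc 33 mm across and 14 mm thick, about 12 g, lying flat on the board at the start (freshly cut: moist and slippery, friction about 0.35); origin: centre of its underside
- round_medium_center (a point): centre of the medium carrot round (7 mm above its underside)
- round_small: small carrot round: a flat orange disc 30 mm across and 14 mm thick, about 10 g, lying flat on the board at the start (freshly cut: moist and slippery, friction about 0.35); origin: centre of its underside
- round_small_center (a point): centre of the small carrot round (7 mm above its underside)
- cup: small turquoise silicone cup, 56 mm across the rim, 50 mm tall, standing on the chopping board among the carrot rounds; light (60 g); origin: centre of its underside. Leave it alone
- pill_box: seven-compartment wooden pill box, 182 (its x) x 60 x 35 mm, on the worktop beyond the board's other end; origin: centre of its underside
- saucer: white porcelain saucer, 120 mm across, 18 mm tall, on the worktop at the right of the board; origin: centre of its underside
- knife: paring knife lying flat on the worktop beyond the board, about 220 mm long along its y (blade towards +y), 24 mm wide, 14 mm thick; origin: on the worktop near the junction of handle and blade
- mill: turned wooden pepper mill, 56 mm across, 140 mm tall, upright on the worktop at the left of the board; origin: centre of its underside
- jar: glass jar with a steel lid, 52 mm across, 95 mm tall, upright on the worktop beyond the board; origin: centre of its underside

How it is judged:
By the outcome, as a careful person would: the job done as asked, in the order asked, and still so for the second after the job is handed in, with the robot touching nothing.
It also fails if it takes over 51 s, if anything falls off the work surface, if the arm or the gripper's body presses on something with over 40 N, if the wrist force passes 120 N, or if a joint passes its speed limit or range.

## Working session

There is one attempt and no reset: what is moved stays moved. The work goes in short steps, Python scripts to look and compute and a shell command to move; the robot and the scene stay as the last step left them, time stands still between calls to the robot, and variables do not carry over. Pictures are saved under pics/ and viewed, at most 10 in all, crops included, and the job is handed in when it is done.

```bash
mkdir -p pics; cat > h.py <<'E'
import numpy as np, cv2
from bench import robot
def pix2w(cam,uv,z):
    c=robot.calibration(cam);K,R,t=map(np.array,(c['mtx'],c['R'],c['t']))
    d=R.T@np.linalg.inv(K)@np.array([uv[0],uv[1],1.]); o=-R.T@t
    return o+d*(z-o[2])/d[2]
E
python3 - <<'E'
from h import *
s=robot.sense();print(s['clock'],s['eef_pos'],s['tcp_rot'])
p={}
for c in('scene','wrist'):
    im,d=robot.snapshot(c);p[c]=im
    for n,z in [('round_large_center',.052),('round_medium_center',.052),('round_small_center',.052),('cup',.045),('tray',0),('board',0)]:
        for r in robot.place_of(c,n)[:2]: print(c,n,round(r['score'],2),np.round(r['uv']),np.round(pix2w(c,r['uv'],z),3))
cv2.imwrite('pics/a.png',p['scene']);cv2.imwrite('pics/b.png',p['wrist'])
E
```

```text
0.0 [5.24749958e-01 3.17658137e-05 2.47844758e-01] [-4.12779745e-04  7.07117041e-01  7.07096337e-01 -2.99979145e-04]
scene round_large_center 0.61 [308. 251.] [ 0.84  -0.028  0.052]
scene round_large_center 0.48 [226. 182.] [ 0.463 -0.072  0.052]
scene round_medium_center 0.65 [271. 162.] [0.474 0.101 0.052]
scene round_small_center 0.6 [275. 207.] [ 0.646 -0.005  0.052]
scene cup 0.86 [269. 188.] [0.563 0.03  0.045]
scene tray 0.79 [189. 227.] [ 0.515 -0.25  -0.   ]
scene board 0.6 [265. 196.] [0.549 0.021 0.   ]
scene board 0.16 [226. 182.] [ 0.416 -0.049  0.   ]
wrist round_large_center 0.89 [224. 251.] [ 0.459 -0.075  0.052]
wrist round_large_center 0.23 [278. 349.] [ 0.521 -0.215  0.052]
wrist round_medium_center 0.98 [231.  98.] [0.475 0.093 0.052]
wrist round_small_center 0.66 [390. 195.] [ 0.646 -0.007  0.052]
wrist cup 0.8 [304. 165.] [0.551 0.025 0.045]
wrist cup 0.46 [388. 189.] [ 0.646 -0.003  0.045]
wrist tray 0.61 [277. 348.] [ 0.52 -0.26  0.  ]
```

View pics/a.png

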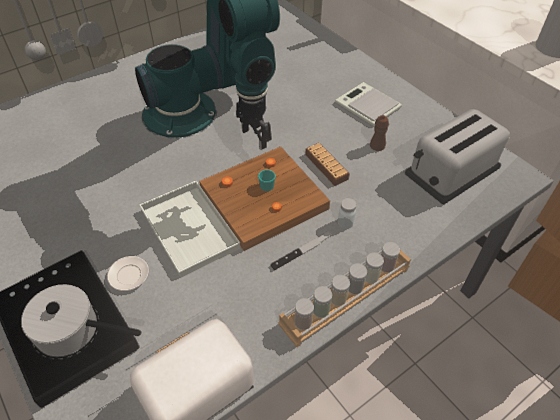

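View pics/b.png

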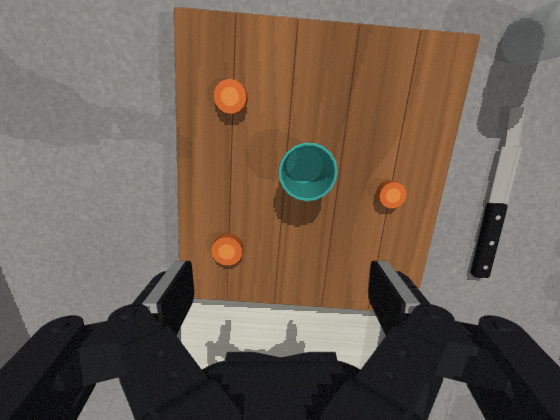

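The wrist view shows medium (230,96), large (227,251) and small (392,195) with the cup at (308,170). The tray lies beyond the board's -y end, at the bottom edge near row 300. Next I'll work out the board's edges and yaw.

```bash
python3 - <<'E'
from h import *
for uv in [(175,8),(478,35),(180,300),(370,310)]: print(uv,np.round(pix2w('wrist',uv,.045),3))
for n in('round_large','round_medium','round_small','cup'):
    for r in robot.outline_of('wrist',n)[:1]:
        (c,rad)=cv2.minEnclosingCircle(np.argwhere(r['region'])[:,::-1].astype(np.int32))
        z=.095 if n=='cup' else .059
        print(n,r['score'],np.round(pix2w('wrist',c,z),3),r['rect'])
E
```

```text
(175, 8) [0.424 0.175 0.045]
(478, 35) [0.718 0.152 0.045]
(180, 300) [ 0.398 -0.146  0.045]
(370, 310) [ 0.64  -0.161  0.045]
round_large 0.93 [ 0.463 -0.069  0.059] [210.5, 234.7, 34.5, 32.6]
round_medium 0.59 [0.476 0.095 0.059] [212.1, 77.0, 33.5, 37.3]
round_small 0.81 [ 0.644 -0.004  0.059] [378.2, 179.7, 29.3, 29.7]
cup 0.61 [0.55  0.026 0.095] [279.2, 140.3, 60.4, 56.3]
```

```bash
python3 -m crank '[{"fingers":0.2,"dx":-1.28,"dy":-0.3,"dz":-1},{"fingers":0.2,"dx":-1.28,"dy":-0.3,"dz":-1},{"fingers":0.2,"dx":-1.28,"dy":-0.3,"dz":-1.5},{"fingers":0.2,"dx":-1.28,"dy":-0.3,"dz":-2},{"fingers":0.2,"dx":-1.28,"dy":-0.3,"dz":-2.6},{"fingers":0.2,"dx":-1.28,"dy":-0.3,"dz":-3.2},{"fingers":0.2,"dx":-1.28,"dy":-0.3,"dz":-3.6},{"fingers":0.2,"dx":-1.28,"dy":-0.3,"dz":-3.6}]' 20
python3 - <<'E'
from h import *
im,d=robot.snapshot('wrist');s,_=robot.snapshot('scene')
cv2.imwrite('pics/c.png',np.vstack([im[:,:],])) 
cv2.imwrite('pics/c.png',np.hstack([cv2.resize(im,(400,300)),cv2.resize(s[120:270,140:340],(400,300))]))
E
```

```text
invalid input at $[0]: expected keys fingers, dx, dy, dz, yaw
```

View pics/c.png

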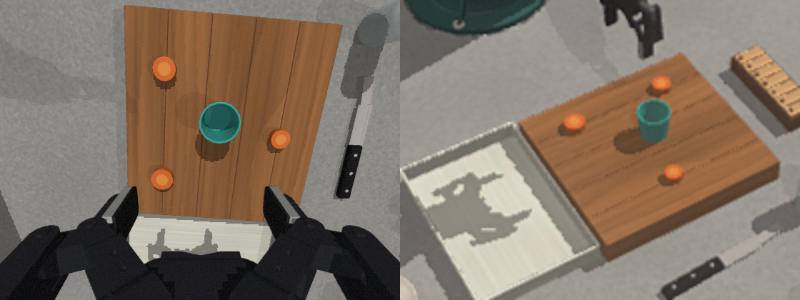

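The call was refused because every row needs all five keys. The picture shows the scene unchanged, with the large round at (162,179) in the left half.

```bash
python3 -m crank '[{"fingers":0.2,"dx":-1.28,"dy":-0.3,"dz":-1,"yaw":0},{"fingers":0.2,"dx":-1.28,"dy":-0.3,"dz":-1,"yaw":0},{"fingers":0.2,"dx":-1.28,"dy":-0.3,"dz":-1.5,"yaw":0},{"fingers":0.2,"dx":-1.28,"dy":-0.3,"dz":-2,"yaw":0},{"fingers":0.2,"dx":-1.28,"dy":-0.3,"dz":-2.6,"yaw":0},{"fingers":0.2,"dx":-1.28,"dy":-0.3,"dz":-3.2,"yaw":0},{"fingers":0.2,"dx":-1.28,"dy":-0.3,"dz":-3.6,"yaw":0},{"fingers":0.2,"dx":-1.28,"dy":-0.3,"dz":-3.6,"yaw":0}]' 20
python3 - <<'E'
from h import *
im,d=robot.snapshot('wrist');s,_=robot.snapshot('scene')
cv2.imwrite('pics/d.png',np.hstack([cv2.resize(im,(400,300)),cv2.resize(s[120:270,140:340],(400,300))]))
E
```

```text
clock: 2.0
eef_pos: [0.4602, -0.0149, 0.0675]
tcp_rot: [-0.001, 0.707, 0.707, -0.001]
contact_force: [0.1, 0.5, -0.2]
width: 0.2
gripper_force: 0.0
```

View pics/d.png

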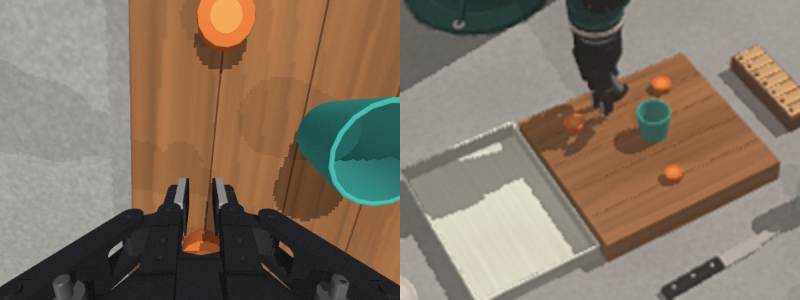

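The fingers sit squarely behind the large round (orange seen between them at (202,245)), clear of the cup. Pushing now.

```bash
python3 -m crank '[{"fingers":0.2,"dx":0,"dy":-0.25,"dz":0,"yaw":0},{"fingers":0.2,"dx":0,"dy":-0.45,"dz":0,"yaw":0},{"fingers":0.2,"dx":0,"dy":-0.7,"dz":0,"yaw":0},{"fingers":0.2,"dx":0,"dy":-1.0,"dz":0,"yaw":0},{"fingers":0.2,"dx":0,"dy":-1.35,"dz":0,"yaw":0},{"fingers":0.2,"dx":0,"dy":-1.75,"dz":0,"yaw":0},{"fingers":0.2,"dx":0,"dy":-2.2,"dz":0,"yaw":0},{"fingers":0.2,"dx":0,"dy":-2.7,"dz":0,"yaw":0},{"fingers":0.2,"dx":0,"dy":-3.2,"dz":0,"yaw":0},{"fingers":0.2,"dx":0,"dy":-3.2,"dz":0,"yaw":0},{"fingers":0.2,"dx":0,"dy":-3.2,"dz":1.2,"yaw":0},{"fingers":0.2,"dx":0,"dy":-3.2,"dz":2,"yaw":0}]'
python3 - <<'E'
from h import *
im,d=robot.snapshot('wrist');s,_=robot.snapshot('scene')
cv2.imwrite('pics/e.png',np.hstack([cv2.resize(im,(400,300)),cv2.resize(s[120:270,140:340],(400,300))]))
E
```

```text
clock: 3.6
eef_pos: [0.4609, -0.175, 0.1702]
tcp_rot: [0.0, 0.707, 0.707, 0.0]
contact_force: [1.1, -0.7, -0.1]
width: 0.201
gripper_force: 0.0
```

View pics/e.png

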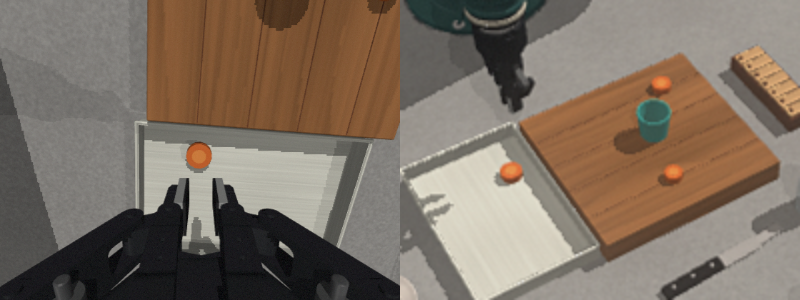

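The large round lies flat in the tray, at (198,156) in the left view, and the tray hasn't moved. I'll take the medium round next and angle it slightly to +x once past the cup, so it doesn't land on the first.

```bash
python3 -m crank '[{"fingers":0.2,"dx":0.28,"dy":1,"dz":0,"yaw":0},{"fingers":0.2,"dx":0.28,"dy":2,"dz":0,"yaw":0},{"fingers":0.2,"dx":0.28,"dy":3,"dz":0,"yaw":0},{"fingers":0.2,"dx":0.28,"dy":4,"dz":0,"yaw":0},{"fingers":0.2,"dx":0.28,"dy":5,"dz":0,"yaw":0},{"fingers":0.2,"dx":0.28,"dy":6,"dz":0,"yaw":0},{"fingers":0.2,"dx":0.28,"dy":6.36,"dz":0,"yaw":0},{"fingers":0.2,"dx":0.28,"dy":6.36,"dz":0,"yaw":0},{"fingers":0.2,"dx":0.28,"dy":6.36,"dz":-0.7,"yaw":0},{"fingers":0.2,"dx":0.28,"dy":6.36,"dz":-1.4,"yaw":0},{"fingers":0.2,"dx":0.28,"dy":6.36,"dz":-2,"yaw":0},{"fingers":0.2,"dx":0.28,"dy":6.36,"dz":-2,"yaw":0}]'
```

```text
clock: 5.2
eef_pos: [0.4738, 0.1416, 0.0668]
tcp_rot: [-0.001, 0.708, 0.707, -0.002]
contact_force: [1.2, 0.2, 0.2]
width: 0.205
gripper_force: 0.0
```

```bash
python3 -m crank '[{"fingers":0.2,"dx":0,"dy":-0.2,"dz":0,"yaw":0},{"fingers":0.2,"dx":0,"dy":-0.4,"dz":0,"yaw":0},{"fingers":0.2,"dx":-0.03,"dy":-0.6,"dz":0,"yaw":0},{"fingers":0.2,"dx":-0.07,"dy":-0.8,"dz":0,"yaw":0},{"fingers":0.2,"dx":-0.12,"dy":-1.0,"dz":0,"yaw":0},{"fingers":0.2,"dx":-0.17,"dy":-1.2,"dz":0,"yaw":0},{"fingers":0.2,"dx":-0.22,"dy":-1.4,"dz":0,"yaw":0}]'
python3 - <<'E'
from h import *
im,d=robot.snapshot('wrist');s,_=robot.snapshot('side')
cv2.imwrite('pics/f.png',np.hstack([cv2.resize(im,(400,300)),cv2.resize(s,(400,300))]))
E
```

```text
clock: 6.08
eef_pos: [0.4638, 0.0724, 0.0683]
tcp_rot: [-0.0, 0.707, 0.707, 0.0]
contact_force: [0.7, 0.1, 0.3]
width: 0.199
gripper_force: 0.1
```

View pics/f.png

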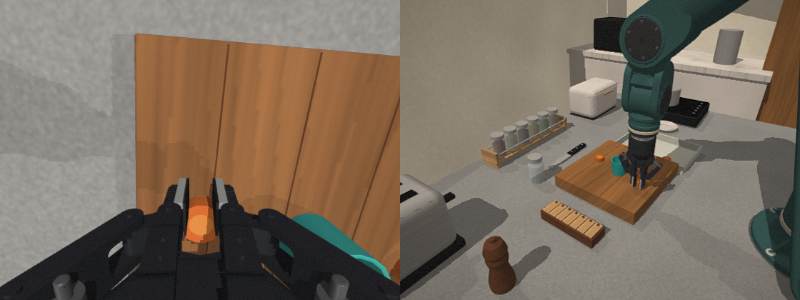

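The medium round is cradled between the fingers at (202,222). The cup is to the right at (320,230), so I'll drift a bit further away from it.

```bash
python3 -m crank '[{"fingers":0.2,"dx":-0.06,"dy":-0.2,"dz":0,"yaw":0},{"fingers":0.2,"dx":-0.12,"dy":-0.4,"dz":0,"yaw":0},{"fingers":0.2,"dx":-0.18,"dy":-0.6,"dz":0,"yaw":0},{"fingers":0.2,"dx":-0.24,"dy":-0.8,"dz":0,"yaw":0},{"fingers":0.2,"dx":-0.26,"dy":-1.0,"dz":0,"yaw":0},{"fingers":0.2,"dx":-0.26,"dy":-1.2,"dz":0,"yaw":0},{"fingers":0.2,"dx":-0.26,"dy":-1.4,"dz":0,"yaw":0},{"fingers":0.2,"dx":-0.26,"dy":-1.6,"dz":0,"yaw":0},{"fingers":0.2,"dx":-0.24,"dy":-1.8,"dz":0,"yaw":0},{"fingers":0.2,"dx":-0.2,"dy":-2.0,"dz":0,"yaw":0}]'
python3 - <<'E'
from h import *
im,d=robot.snapshot('wrist');s,_=robot.snapshot('scene')
for r in robot.place_of('scene','cup')[:1]: print(r['score'],r['uv'])
cv2.imwrite('pics/g.png',np.hstack([cv2.resize(im,(400,300)),cv2.resize(s[120:270,140:340],(400,300))]))
E
```

```text
clock: 7.42
eef_pos: [0.4541, -0.0277, 0.0683]
tcp_rot: [0.0, 0.707, 0.707, -0.0]
contact_force: [-0.8, 0.5, 0.1]
width: 0.201
gripper_force: 0.0
0.53 [266.3, 190.6]
```

View pics/g.png

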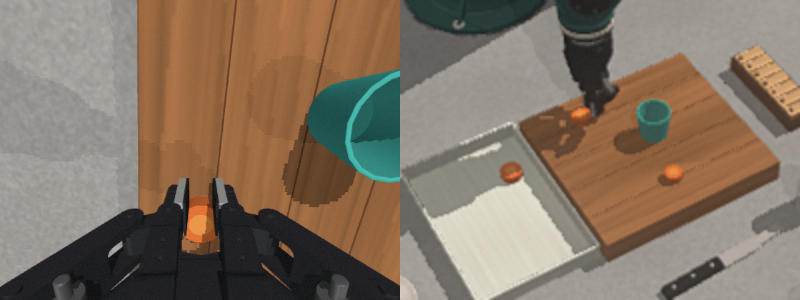

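The cup is unmoved at (653,120) and the medium round is still cradled at (200,225). Next is the diagonal push over the edge.

```bash
python3 -m crank '[{"fingers":0.2,"dx":0.08,"dy":-0.2,"dz":0,"yaw":0},{"fingers":0.2,"dx":0.2,"dy":-0.5,"dz":0,"yaw":0},{"fingers":0.2,"dx":0.34,"dy":-0.85,"dz":0,"yaw":0},{"fingers":0.2,"dx":0.5,"dy":-1.25,"dz":0,"yaw":0},{"fingers":0.2,"dx":0.66,"dy":-1.65,"dz":0,"yaw":0},{"fingers":0.2,"dx":0.82,"dy":-2.05,"dz":0,"yaw":0},{"fingers":0.2,"dx":0.96,"dy":-2.5,"dz":0,"yaw":0},{"fingers":0.2,"dx":1.06,"dy":-3.02,"dz":0,"yaw":0},{"fingers":0.2,"dx":1.06,"dy":-3.05,"dz":0,"yaw":0},{"fingers":0.2,"dx":1.06,"dy":-3.05,"dz":0.7,"yaw":0},{"fingers":0.2,"dx":1.06,"dy":-3.05,"dz":1.6,"yaw":0},{"fingers":0.2,"dx":1.06,"dy":-3.05,"dz":2.6,"yaw":0}]'
python3 - <<'E'
from h import *
im,d=robot.snapshot('wrist');s,_=robot.snapshot('scene')
for n in('round_small_center','round_medium_center','round_large_center'):
  for r in robot.place_of('scene',n)[:2]: print(n,round(r['score'],2),r['uv'],pix2w('scene',r['uv'],.052).round(3))
cv2.imwrite('pics/i.png',np.hstack([cv2.resize(im,(400,300)),cv2.resize(s[120:270,140:340],(400,300))]))
E
```

```text
clock: 9.07
eef_pos: [0.5065, -0.1791, 0.1994]
tcp_rot: [-0.001, 0.707, 0.707, -0.0]
contact_force: [0.8, 0.5, 0.3]
width: 0.199
gripper_force: 0.0
round_small_center 0.48 [376.2, 144.1] [0.62  0.453 0.052]
round_small_center 0.46 [278.0, 206.4] [0.648 0.003 0.052]
round_medium_center 0.63 [200.3, 214.0] [ 0.53  -0.211  0.052]
round_large_center 0.62 [194.0, 207.6] [ 0.496 -0.213  0.052]
```

View pics/i.png

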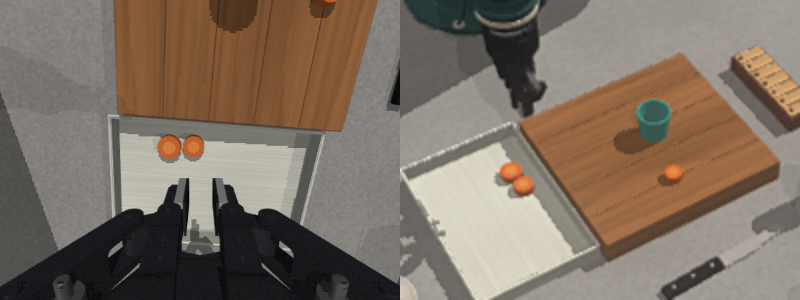

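Both rounds lie in the tray, at (168,147) and (193,146). Now the small one: I'll descend behind it at x of about 0.652, keeping the same cup clearance as before.

```bash
python3 -m crank '[{"fingers":0.2,"dx":0.7,"dy":1,"dz":0,"yaw":0},{"fingers":0.2,"dx":1.4,"dy":2,"dz":0,"yaw":0},{"fingers":0.2,"dx":2.1,"dy":3,"dz":0,"yaw":0},{"fingers":0.2,"dx":2.7,"dy":3.9,"dz":0,"yaw":0},{"fingers":0.2,"dx":2.9,"dy":4.3,"dz":0,"yaw":0},{"fingers":0.2,"dx":2.9,"dy":4.3,"dz":0,"yaw":0},{"fingers":0.2,"dx":2.9,"dy":4.3,"dz":-0.6,"yaw":0},{"fingers":0.2,"dx":2.9,"dy":4.3,"dz":-1.2,"yaw":0},{"fingers":0.2,"dx":2.9,"dy":4.3,"dz":-1.8,"yaw":0},{"fingers":0.2,"dx":2.9,"dy":4.3,"dz":-2.3,"yaw":0},{"fingers":0.2,"dx":2.9,"dy":4.3,"dz":-2.6,"yaw":0},{"fingers":0.2,"dx":2.9,"dy":4.3,"dz":-2.6,"yaw":0}]'
python3 - <<'E'
from h import *
im,d=robot.snapshot('wrist');s,_=robot.snapshot('scene')
cv2.imwrite('pics/j.png',np.hstack([cv2.resize(im,(400,300)),cv2.resize(s[120:270,140:340],(400,300))]))
E
```

```text
clock: 10.82
eef_pos: [0.6512, 0.0348, 0.0676]
tcp_rot: [-0.001, 0.707, 0.707, -0.001]
contact_force: [-0.1, -0.1, 1.0]
width: 0.198
gripper_force: 0.0
```

View pics/j.png

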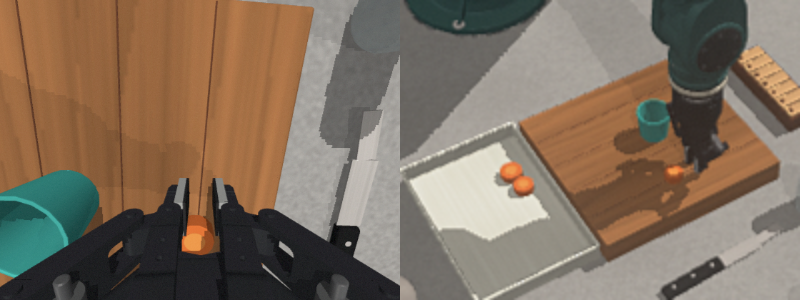

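The small round sits just ahead of the fingers at (195,240), and the cup is untouched. Pushing.

```bash
python3 -m crank '[{"fingers":0.2,"dx":0,"dy":-0.2,"dz":0,"yaw":0},{"fingers":0.2,"dx":0,"dy":-0.4,"dz":0,"yaw":0},{"fingers":0.2,"dx":0,"dy":-0.6,"dz":0,"yaw":0},{"fingers":0.2,"dx":0,"dy":-0.8,"dz":0,"yaw":0},{"fingers":0.2,"dx":0,"dy":-1.0,"dz":0,"yaw":0},{"fingers":0.2,"dx":-0.03,"dy":-1.2,"dz":0,"yaw":0},{"fingers":0.2,"dx":-0.06,"dy":-1.4,"dz":0,"yaw":0},{"fingers":0.2,"dx":-0.1,"dy":-1.65,"dz":0,"yaw":0},{"fingers":0.2,"dx":-0.14,"dy":-1.9,"dz":0,"yaw":0},{"fingers":0.2,"dx":-0.18,"dy":-2.15,"dz":0,"yaw":0}]'
python3 -m crank '[{"fingers":0.2,"dx":-0.04,"dy":-0.25,"dz":0,"yaw":0},{"fingers":0.2,"dx":-0.08,"dy":-0.5,"dz":0,"yaw":0},{"fingers":0.2,"dx":-0.12,"dy":-0.8,"dz":0,"yaw":0},{"fingers":0.2,"dx":-0.16,"dy":-1.15,"dz":0,"yaw":0},{"fingers":0.2,"dx":-0.2,"dy":-1.5,"dz":0,"yaw":0},{"fingers":0.2,"dx":-0.22,"dy":-1.9,"dz":0,"yaw":0},{"fingers":0.2,"dx":-0.22,"dy":-2.32,"dz":0,"yaw":0},{"fingers":0.2,"dx":-0.22,"dy":-2.32,"dz":0,"yaw":0},{"fingers":0.2,"dx":-0.22,"dy":-2.32,"dz":0.7,"yaw":0},{"fingers":0.2,"dx":-0.22,"dy":-2.32,"dz":1.6,"yaw":0},{"fingers":0.2,"dx":-0.22,"dy":-2.32,"dz":2.6,"yaw":0},{"fingers":0.2,"dx":-0.22,"dy":-2.32,"dz":3,"yaw":0}]'
python3 - <<'E'
from h import *
im,d=robot.snapshot('wrist');s,_=robot.snapshot('scene')
cv2.imwrite('pics/k.png',np.hstack([cv2.resize(im,(400,300)),cv2.resize(s[120:270,140:340],(400,300))]))
E
```

```text
clock: 12.18
eef_pos: [0.6428, -0.0729, 0.0683]
tcp_rot: [0.0, 0.707, 0.707, -0.0]
contact_force: [-0.2, -0.8, 0.1]
width: 0.202
gripper_force: 0.0
clock: 13.68
eef_pos: [0.6327, -0.1879, 0.2213]
tcp_rot: [0.002, 0.707, 0.707, 0.001]
contact_force: [0.0, -0.4, -0.5]
width: 0.2
gripper_force: 0.0
```

View pics/k.png

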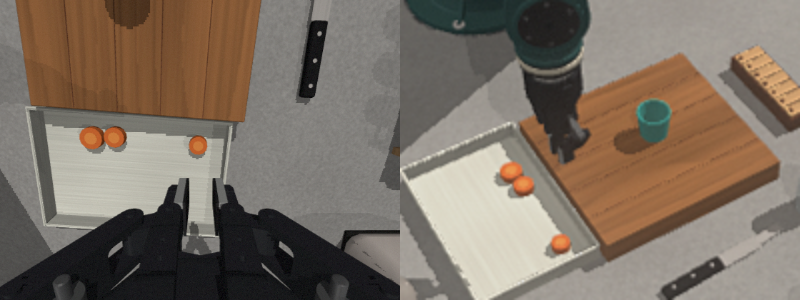

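All three rounds lie flat in the tray, at (91,138), (115,137) and (198,146). The cup and tray are in place and the hand is clear, so I'm handing in.

```bash
python3 -c "
from bench import robot
print(robot.job_done())"
```

```text
the job is handed in; nothing more can be done
None
```

The job is handed in: all three carrot rounds were swept into the tray and lie flat, the cup and tray look unmoved in the final picture, and the hand is clear at about 14 s of the 51 s allowed.

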